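Fit the round rosettes to their corner blocks

TASK

Four round carved rosettes of different sizes lie about the carver's bench, among four corner blocks with round sunk fields. Set each round rosette, carved side up, down flat in the sunk field of the block made for its size (smallest in the smallest block, and so on up to the largest), without dropping it in. Leave the two square ornaments where they lie.

Things in the scene. Friction and masses are not known exactly. Their poses are not given: they have to be found in the camera images.
- rosette_small: smallest of the four round rosettes: loose light-wood disc, 29 mm in diameter, 24 mm thick, upright side 19 mm high with a slightly domed top carved with petals and a small darker heart; 11 to 71 g. Lies flat on the bench, carved side up. Origin: centre of the underside; z up.
- rosette_medium: second smallest of the four round rosettes: loose light-wood disc, 40 mm in diameter, 24 mm thick, upright side 19 mm high with a slightly domed top carved with petals and a small darker heart; 11 to 71 g. Lies flat on the bench, carved side up. Origin: centre of the underside; z up.
- rosette_large: second largest of the four round rosettes: loose light-wood disc, 51 mm in diameter, 24 mm thick, upright side 19 mm high with a slightly domed top carved with petals and a small darker heart; 11 to 71 g. Lies flat on the bench, carved side up. Origin: centre of the underside; z up.
- rosette_biggest: largest of the four round rosettes: loose light-wood disc, 62 mm in diameter, 24 mm thick, upright side 19 mm high with a slightly domed top carved with petals and a small darker heart; 11 to 71 g. Lies flat on the bench, carved side up. Origin: centre of the underside; z up.
- block_small: smallest of the four square corner blocks, light wood, 59 x 59 mm and 18 mm high, fixed to the bench. In its top is a round sunk field 45 mm in diameter, 5 mm deep (its flat, slightly darker floor is 13 mm above the block's underside), made for the 29 mm rosette with an 8 mm margin all round. Origin: centre of the underside, on the bench; the field is centred above it. x and y run along its sides.
- block_medium: second smallest of the four square corner blocks, light wood, 70 x 70 mm and 18 mm high, fixed to the bench. In its top is a round sunk field 56 mm in diameter, 5 mm deep (its flat, slightly darker floor is 13 mm above the block's underside), made for the 40 mm rosette with an 8 mm margin all round. Origin: centre of the underside, on the bench; the field is centred above it. x and y run along its sides.
- block_large: second largest of the four square corner blocks, light wood, 81 x 81 mm and 18 mm high, fixed to the bench. In its top is a round sunk field 67 mm in diameter, 5 mm deep (its flat, slightly darker floor is 13 mm above the block's underside), made for the 51 mm rosette with an 8 mm margin all round. Origin: centre of the underside, on the bench; the field is centred above it. x and y run along its sides.
- block_biggest: largest of the four square corner blocks, light wood, 92 x 92 mm and 18 mm high, fixed to the bench. In its top is a round sunk field 78 mm in diameter, 5 mm deep (its flat, slightly darker floor is 13 mm above the block's underside), made for the 62 mm rosette with an 8 mm margin all round. Origin: centre of the underside, on the bench; the field is centred above it. x and y run along its sides.
- square_a: square carved ornament, not part of the job: loose light-wood tile 36 x 36 mm, 24 mm thick, with diagonal carved ribs. Origin: centre of the underside; x and y along its sides. To be left where it lies.
- square_b: square carved ornament, not part of the job: loose light-wood tile 52 x 52 mm, 24 mm thick, with diagonal carved ribs. Origin: centre of the underside; x and y along its sides. To be left where it lies.
Mind the look-alikes: they are no part of the job. What is shaped like the block_medium but blue is not meant. Leave any purple look-alike of the rosette_biggest alone.

How it is judged:
By the outcome, as a careful person would: the job done as asked, in the order asked, and still so for the second after the job is handed in, with the robot touching nothing.
It also fails if it takes over 96 s, if anything falls off the work surface, if the arm or the gripper's body presses on something with over 40 N, if the wrist force passes 120 N, or if a joint passes its speed limit or range.

ROBOT

A 7-joint arm with a two-finger parallel gripper is mounted at the origin on the work surface. World frame = base frame: x ahead of the robot, y to its left, z up, the work surface at z = 0. Lengths are in mm, angles in degrees, forces in N, time in s.
With the tool pointing down it reaches from about 400 to 900 mm from the base axis. Payload 5.5 kg.
Tool frame: the origin (TCP) lies on the centre line of the jaws, within the pads' length; the fingertips stand 11 mm ahead of it and the grasp point (between the pads) lies 8 mm behind it (manip.nose_length is the distance from the TCP to the fingertips, in mm); z points along the fingers, y is the line along which they close (so a half turn about z gives the same grasp; the last joint's range is limited). The gripper opens to 92 mm and grips with 3 to 60 N. Pads are 19 mm wide; open, the fingers measure 130 mm over their backs; the gripper's body (75 mm by 190 mm) begins 47 mm behind the grasp point.
Start: joints at [79.194, 28.699, -24.465, 88.831, 12.651, 65.22, -12.049], TCP at [283.812, -584.765, 237.729] pointing down, gripper open.
Joint ranges: [-164.97, 164.97], [-17.58, 116.51], [-87.97, 89.64], [11.32, 138.91], [-80.73, 260.73], [10.89, 115.49], [-147.41, 147.41]. Speed limits (degrees/s): [147.25, 147.25, 180, 180, 180, 180, 180].

INTERFACE

Orientations are given as [roll, pitch, yaw] about the fixed x, y, z axes, in that order (R = Rz(yaw) Ry(pitch) Rx(roll)).
In Python, from station import monitor, eyes, sign_off, manip gives the robot as it stands.
- The arm moves only by the tool drive_tool, never from a script. Its argument "steps" is a list that holds one entry, the list of rows, each a list of 5 numbers: the shift along the world's x, y, z normalised to -1 to 1, where 1 is 0.4 m, then the turn about the world's z normalised to -1 to 1, where 1 is pi rad, then the closure, from -1 (fully open) to 1 (shut). In form: [[[x, y, z, twist, claw], ...]]. A call has 1 to 5 rows; each row is the pose to reach, as a shift and turn from the pose commanded when the call began, turning the shorter way round; what a row does not reach only later rows make up. A row lasts 1/10 s, in which the tool goes at most 50 mm and 8.59 degrees, less where a joint would pass 70% of its speed; a pose out of reach is approached as far as the arm can. A call with a number of a shift or a turn outside -1 to 1 is refused whole. A call with a gripper value outside its range is refused whole. The fingers move at their own pace and stop on an object; the grip force is fixed at half the most. Time passes only in rows, so rows that repeat a pose let the fingers close. It gives the time, the measured TCP pose, the force, the opening and the grip force at its end, in the units of the state.
- monitor.read_state(): the state, without advancing time (a new reading comes with each control period).
- eyes.grab_frame(name): name is "side" or "top" or "wrist"; returns the picture (420x560x3 uint8, red, green, blue); there is no depth.
- eyes.camera_info(name): a dict with "K" (3x3 intrinsics, pixels), "position" and "rotation" of the camera in the world; the wrist camera has in their place "mount" (4x4, takes a point from camera to tool coordinates, whose origin is the TCP and whose axes are the flange's). Camera axes: x right, y down, z forward; pixel columns grow to the right and rows downward; lengths in mm; the calibration is good to about 2 mm. A picture is of the moment at which its call begins: read the wrist's pose just before it. camera_info takes no time and is no camera call.
- sign_off(): hands the job in; it is judged then, once.
The state is a dict: "t": time; "q": joint angles; "dq": joint speeds; "joint_torque": joint torques, N m; "eef_pos": TCP position; "ee_rot": TCP orientation; "wrist_force": force on the tool from outside, world axes, zero at the start; "ft_torque": the same for the moment, N m; "finger_gap": opening from 0.0 (shut) to 1.0 (fully open); "finger_force": force on a finger pad.
Only numpy, scipy, OpenCV 4.12 (cv2) and the standard library are available. Lean on these libraries where they do the work, as an engineer would, in place of code of your own. Each camera call takes 0.05 s, during which the arm holds its last target. There are 200 camera calls.

## Working session

There is one attempt and no reset: what is moved stays moved. The work goes in short steps, Python scripts to look and compute and a tool call to move; the robot and the scene stay as the last step left them, time stands still between calls to the robot, and variables do not carry over. Pictures are saved under pics/ and viewed, at most 14 in all, crops included, and the job is handed in when it is done.

Besides the shell and the picture viewer there is one more tool, called after "Request:" in YAML: its name, and indented under it one key for each argument. drive_tool: Moves the arm, as the interface text tells. Scaled input: -1 to 1 covers 0.4 m each way for a shift and pi rad each way for a turn. Its arguments: {"type":"object","properties":{"steps":{"type":"array"}},"required":["steps"]}

```bash
mkdir -p pics; ls
python3 - <<'E'
from station import monitor, eyes, manip
import cv2
for n in("top","side"):
    cv2.imwrite(f"pics/{n}0.png",eyes.grab_frame(n)[:,:,::-1]); c=eyes.camera_info(n); print(n,c)
s=monitor.read_state();print(s["t"],s["eef_pos"],s["ee_rot"],s["finger_gap"]);print(eyes.camera_info("wrist"))
E
```

```text
pics
top {'K': array([[419.99732484,   0.        , 287.67963195],
       [  0.        , 419.99732484, 209.67064166],
       [  0.        ,   0.        ,   1.        ]]), 'position': array([ 434.03048405,  -12.7026453 , 1040.15506896]), 'rotation': array([-171.98580876,    1.65078473,  -90.97798724])}
side {'K': array([[538.83689293,   0.        , 280.80288656],
       [  0.        , 538.83689293, 210.45087196],
       [  0.        ,   0.        ,   1.        ]]), 'position': array([400.11349058, 972.45072789, 940.62313023]), 'rotation': array([-1.32839067e+02,  1.13594519e-01, -1.69333626e+02])}
0.1 [ 283.45915616 -584.26171714  236.78070658] [-1.79900904e+02 -1.45613618e-03  2.58880879e+01] 0.9982442072423948
{'K': array([[328.00241773,   0.        , 276.49909481],
       [  0.        , 328.00241773, 211.86233945],
       [  0.        ,   0.        ,   1.        ]]), 'mount': array([[ 1.45619666e-03, -9.66361250e-01, -2.57184397e-01,
         6.89343313e+01],
       [ 9.99997648e-01,  1.82061614e-03, -1.17884158e-03,
         2.80880561e-02],
       [ 1.60742089e-03, -2.57182076e-01,  9.66361628e-01,
        -1.46893777e+02],
       [ 0.00000000e+00,  0.00000000e+00,  0.00000000e+00,
         1.00000000e+00]])}
```

View pics/top0.png

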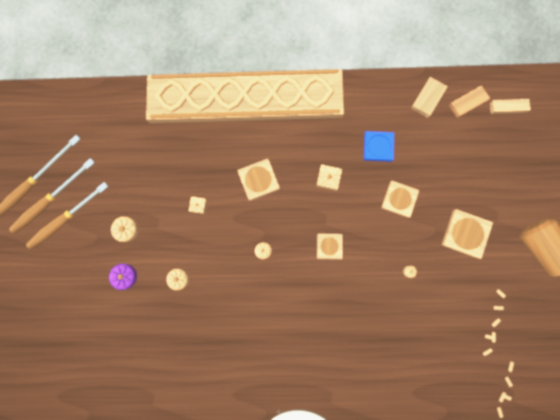

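View pics/side0.png

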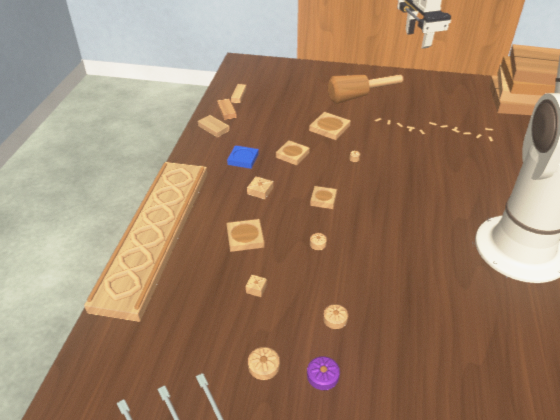

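Top view. Rosettes: biggest (123,229), large (177,279), medium (263,250), small (410,271). The purple disc at (122,277) is a look-alike and is left out. Blocks: biggest (468,233), large (259,179), medium (400,198), small (330,246). The blue block at (379,145) is left out. The squares at (197,205) and (330,177) are also left alone.

```bash
cat > h.py <<'E'
import numpy as np, cv2
from scipy.spatial.transform import Rotation as R
from station import monitor, eyes
def pose(c,s=None):
    if "position" in c: return np.array(c["position"]),R.from_euler("xyz",c["rotation"],degrees=True).as_matrix()
    T=R.from_euler("xyz",s["ee_rot"],degrees=True).as_matrix(); m=np.array(c["mount"])
    return np.array(s["eef_pos"])+T@m[:3,3],T@m[:3,:3]
def ray(c,uv,z,s=None):
    p,M=pose(c,s); d=M@np.linalg.solve(c["K"],[uv[0],uv[1],1.]); return p+d*(z-p[2])/d[2]
def px(c,P,s=None):
    p,M=pose(c,s); v=c["K"]@(M.T@(np.array(P)-p)); return v[:2]/v[2]
E
python3 - <<'E'
from h import *
im=cv2.imread("pics/top0.png"); c=eyes.camera_info("top")
m=((im[:,:,2]>185)&(im[:,:,1]>130)&(im[:,:,0]<230)).astype(np.uint8)
S=dict(rs=(410,271),rm=(263,250),rl=(177,279),rb=(123,229),bs=(330,246),bm=(400,198),bl=(259,179),bb=(468,233),sa=(197,205),sb=(330,177))
for k,(u,v) in S.items():
    r=26; sub=np.zeros_like(m); sub[v-r:v+r,u-r:u+r]=m[v-r:v+r,u-r:u+r]
    cs,_=cv2.findContours(sub,0,1); cn=min(cs,key=lambda q:-cv2.contourArea(q))
    rect=cv2.minAreaRect(cn); mm=cv2.moments(cn); uv=(mm['m10']/mm['m00'],mm['m01']/mm['m00'])
    P=ray(c,uv,18 if k[0]=='b' else 15)
    print(k,np.round(uv,1),P[:2].round(1),"r",round(np.hypot(*P[:2])),"size",np.round(2*np.sqrt(cv2.contourArea(cn)/np.pi)*1030/420,0),np.round(rect[1],1),round(rect[2]))
cv2.imwrite("pics/crop.png",cv2.resize(im[130:300,90:510],(800,324),interpolation=cv2.INTER_CUBIC))
E
```

```text
rs [409.7 271.3] [ 423.5 -275.5] r 505 size 31.0 [12. 13.] 90
rm [262.5 250.3] [480.2  77.5] r 486 size 41.0 [17. 17.] 45
rl [176.3 279. ] [414.7 287.8] r 505 size 52.0 [21.9 21. ] 63
rb [122.8 228.6] [540.1 424. ] r 687 size 61.0 [25. 25.] 90
bs [329.4 246. ] [487.6 -85.3] r 495 size 70.0 [26. 26.] 90
bm [400.  198.7] [ 599.9 -261.3] r 654 size 83.0 [31.3 30.4] 18
bl [258.1 179. ] [657.2  86.6] r 663 size 91.0 [33.6 34.5] 69
bb [467.2 233.5] [ 511.4 -417.5] r 660 size 111.0 [42.7 40.5] 18
sa [196.6 204.3] [597.1 240.7] r 644 size 42.0 [16.1 16.4] 8
sb [328.8 176.8] [659.3 -89.2] r 665 size 60.0 [22.8 22.6] 12
```

View pics/crop.png

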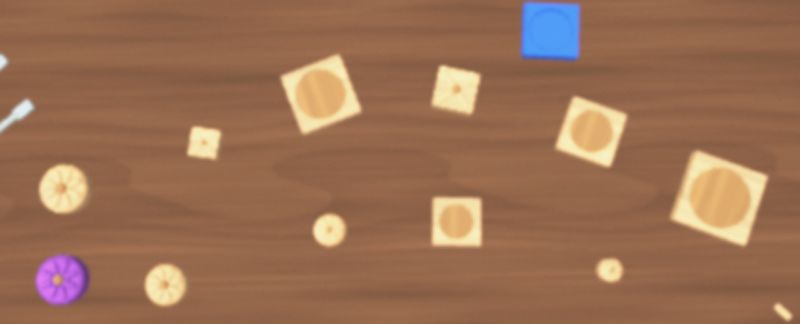

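The enlarged crop confirms this: the four cream discs measure 31, 41, 52 and 61 mm. The squares have ribs, and the purple and blue items are the look-alikes. First I go to the small rosette.

Request:
drive_tool:
  steps:
    - [[0.175,0.386,-0.13,0,-1],[0.35,0.773,-0.27,0,-1],[0.35,0.773,-0.27,0,-1],[0.35,0.773,-0.27,0,-1],[0.35,0.773,-0.27,0,-1]]

```text
t: 0.6
eef_pos: [382.3, -365.8, 161.4]
ee_rot: [-180.0, 0.0, 25.9]
wrist_force: [0.7, -1.3, 0.1]
finger_gap: 1.002
finger_force: 0.0
```

Request:
drive_tool:
  steps:
    - [[0.1,0.22,-0.08,0,-1],[0.1,0.22,-0.08,0,-1],[0.1,0.22,-0.08,0,-1],[0.1,0.22,-0.08,0,-1]]

```text
t: 1.0
eef_pos: [422.3, -277.8, 129.5]
ee_rot: [-179.9, 0.0, 26.1]
wrist_force: [0.2, -0.1, 0.3]
finger_gap: 0.999
finger_force: 0.0
```

```bash
cat > w.py <<'E'
import sys
from h import *
# usage: w.py name kind(r/b) expx expy dia
n,k,x,y,d=sys.argv[1],sys.argv[2],*map(float,sys.argv[3:6]); z=18
s=monitor.read_state(); im=eyes.grab_frame("wrist")[:,:,::-1].copy(); c=eyes.camera_info("wrist")
cv2.imwrite(f"pics/{n}.png",im)
# rectify the plane (rosette: z=19 rim, block: z=18) to 2 px/mm, 160 mm square, row ~ -x, col ~ -y
z=19 if k=="r" else 18
A=np.float32([[x+80,y+80],[x+80,y-80],[x-80,y-80],[x-80,y+80]])
H=cv2.getPerspectiveTransform(np.float32([px(c,[*a,z],s) for a in A]),np.float32([[0,0],[320,0],[320,320],[0,320]]))
o=cv2.warpPerspective(im,H,(320,320))
g=cv2.GaussianBlur(cv2.cvtColor(o,cv2.COLOR_BGR2GRAY),(5,5),1)
cr=cv2.HoughCircles(g,cv2.HOUGH_GRADIENT_ALT,1,20,param1=120,param2=0.5,minRadius=int(d-6),maxRadius=int(d+6))
if cr is not None:
    for q in cr.reshape(-1,3)[:4]:
        print("circle x,y,dia",np.round([x+80-q[1]/2,y+80-q[0]/2,q[2]],1)); cv2.circle(o,(int(q[0]),int(q[1])),int(q[2]),(0,255,0),1)
print("tcp",np.round(s["eef_pos"],1),"yaw",round(s["ee_rot"][2],1),"t",s["t"])
cv2.imwrite(f"pics/{n}v.png",np.hstack([cv2.resize(o,(420,420)),im[:,140:500]]))
E
python3 w.py rs r 423.5 -275.5 29
```

```text
circle x,y,dia [ 423.5 -273.5   28.8]
tcp [ 422.3 -277.8  129.5] yaw 26.1 t 1.0
```

View pics/rsv.png

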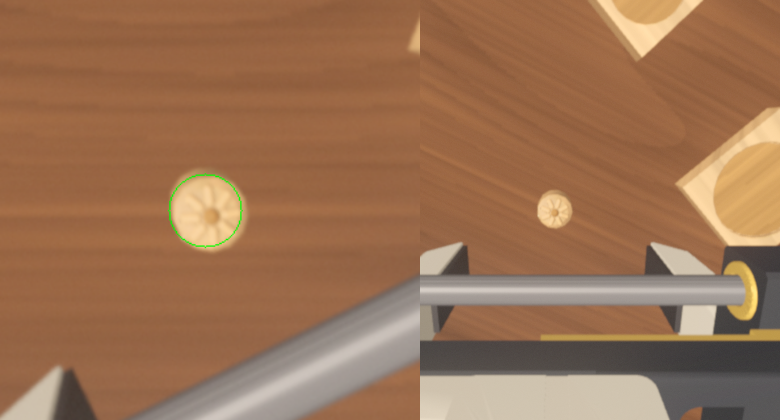

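The wrist view shows the small rosette at about (560,210), sitting centred between the jaws. The block at upper right is clear of the fingers.

Request:
drive_tool:
  steps:
    - [[0.003,0.008,-0.12,0,-1],[0.003,0.008,-0.23,0,-1],[0.003,0.008,-0.275,0,-1],[0.003,0.008,-0.275,0,-1],[0.003,0.008,-0.275,0,1]]

```text
t: 1.55
eef_pos: [423.1, -278.1, 20.5]
ee_rot: [180.0, 0.0, 25.8]
wrist_force: [0.4, 0.3, 1.3]
finger_gap: 0.953
finger_force: 0.0
```

Request:
drive_tool:
  steps:
    - [[0,0,0,0,1],[0,0,0,0,1],[0,0,0,0,1],[0,0,0,0,1],[0,0,0,0,1]]

```text
t: 2.05
eef_pos: [423.5, -276.7, 20.5]
ee_rot: [180.0, -0.0, 25.9]
wrist_force: [0.4, -0.3, 0.1]
finger_gap: 0.528
finger_force: 0.0
```

Request:
drive_tool:
  steps:
    - [[0,0,0,0,1],[0,0,0,0,1],[0,0,0,0,1],[0,0,0,0,1],[0,0,0,0,1]]

```text
t: 2.55
eef_pos: [423.3, -276.4, 20.1]
ee_rot: [-180.0, 0.0, 25.9]
wrist_force: [-0.7, 0.2, 0.6]
finger_gap: 0.297
finger_force: 30.0
```

Gripped. Lift and travel to just short of the small block, so the wrist camera can see its field.

Request:
drive_tool:
  steps:
    - [[0,0,0.12,0,1],[0,0.1,0.23,0,1],[0.02,0.22,0.275,0,1],[0.035,0.33,0.275,0,1],[0.048,0.424,0.275,0,1]]

```text
t: 3.05
eef_pos: [443.4, -105.0, 131.5]
ee_rot: [179.9, -0.1, 25.9]
wrist_force: [0.1, -0.4, -1.0]
finger_gap: 0.3
finger_force: 30.0
```

Request:
drive_tool:
  steps:
    - [[0,0,0,0,1],[0,0,0,0,1]]

```text
t: 3.25
eef_pos: [442.6, -106.0, 130.2]
ee_rot: [180.0, 0.0, 26.1]
wrist_force: [-0.8, -1.6, -1.0]
finger_gap: 0.299
finger_force: 30.0
```

```bash
python3 w.py bs b 487.6 -85.3 45
```

```text
circle x,y,dia [486.1 -84.8  45.2]
tcp [ 442.6 -106.   130.2] yaw 26.1 t 3.25
```

View pics/bsv.png

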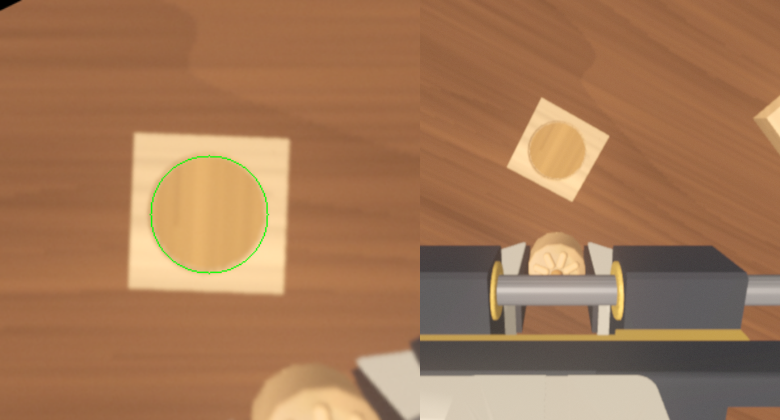

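The wrist view shows the small block's field centred at about (697,150) with the circle fit on its rim. The rosette is level between the pads. I lower it in now.

Request:
drive_tool:
  steps:
    - [[0.108,0.053,0,0,1],[0.108,0.053,-0.11,0,1],[0.108,0.053,-0.21,0,1],[0.108,0.053,-0.235,0,1],[0.108,0.053,-0.24,0,1]]

```text
t: 3.8
eef_pos: [484.0, -87.0, 32.6]
ee_rot: [-179.9, 0.2, 25.8]
wrist_force: [-0.2, -0.3, -0.1]
finger_gap: 0.3
finger_force: 30.0
```

Request:
drive_tool:
  steps:
    - [[0,0,-0.002,0,1],[0,0,-0.0025,0,1],[0,0,-0.0025,0,1]]

```text
t: 4.1
eef_pos: [486.5, -86.3, 34.2]
ee_rot: [179.9, -0.1, 25.8]
wrist_force: [-0.5, -0.2, -0.0]
finger_gap: 0.3
finger_force: 30.0
```

Request:
drive_tool:
  steps:
    - [[0,0,-0.0015,0,1],[0,0,-0.0015,0,1]]

```text
t: 4.3
eef_pos: [486.0, -85.9, 33.0]
ee_rot: [180.0, -0.0, 25.9]
wrist_force: [0.1, -0.1, 0.2]
finger_gap: 0.299
finger_force: 30.0
```

Request:
drive_tool:
  steps:
    - [[0,0,-0.0015,0,1],[0,0,-0.0015,0,1]]

```text
t: 4.5
eef_pos: [485.7, -85.7, 31.9]
ee_rot: [180.0, -0.0, 25.9]
wrist_force: [-0.5, -0.2, 0.9]
finger_gap: 0.295
finger_force: 30.0
```

Request:
drive_tool:
  steps:
    - [[0,0,-0.0015,0,1],[0,0,-0.0015,0,1]]

```text
t: 4.7
eef_pos: [485.8, -85.7, 31.7]
ee_rot: [180.0, 0.0, 25.9]
wrist_force: [-1.0, 0.1, 5.5]
finger_gap: 0.298
finger_force: 30.0
```

Contact at 5.5 N. Release it and go to the medium rosette.

Request:
drive_tool:
  steps:
    - [[0,0,0,0,-1],[0,0,0,0,-1],[0,0,0,0,-1],[0,0,0,0,-1],[0,0,0.05,0,-1]]

```text
t: 5.2
eef_pos: [483.6, -85.4, 49.6]
ee_rot: [-179.8, 0.2, 25.9]
wrist_force: [-0.2, 0.3, 0.5]
finger_gap: 0.682
finger_force: 0.0
```

Request:
drive_tool:
  steps:
    - [[0,0,0.1,0,-1],[0,0.11,0.195,0,-1],[-0.015,0.22,0.195,0,-1],[-0.015,0.33,0.195,0,-1],[-0.015,0.408,0.195,0,-1]]

```text
t: 5.7
eef_pos: [479.6, 80.7, 130.1]
ee_rot: [180.0, -0.1, 26.0]
wrist_force: [1.6, -0.2, -0.1]
finger_gap: 1.003
finger_force: 0.0
```

Request:
drive_tool:
  steps:
    - [[0,0,0,0,-1],[0,0,0,0,-1]]

```text
t: 5.9
eef_pos: [479.5, 78.1, 129.2]
ee_rot: [180.0, 0.0, 26.0]
wrist_force: [0.4, -1.0, -0.3]
finger_gap: 0.997
finger_force: 0.0
```

```bash
python3 w.py rm r 480.2 77.5 40; python3 w.py bs2 b 487 -85 29
```

```text
circle x,y,dia [480.2  77.5  40.3]
tcp [479.5  78.1 129.2] yaw 26.0 t 5.9
circle x,y,dia [497.5 -84.   25.9]
tcp [479.5  76.8 129. ] yaw 25.9 t 5.95
```

View pics/rmv.png

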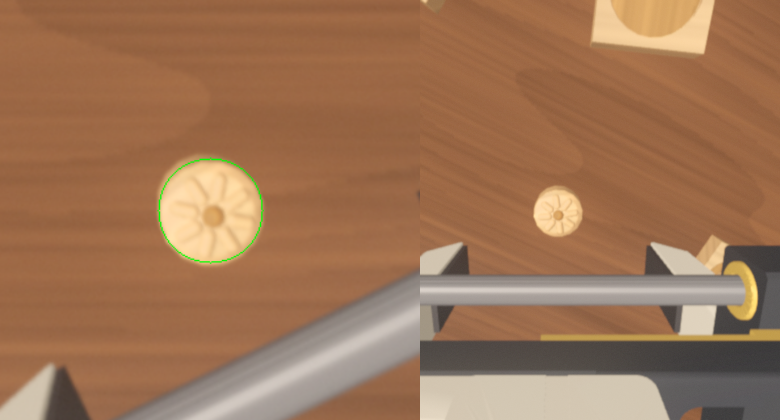

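The medium rosette is at about (557,212) with a good circle fit, right under the tool. Descend and grip.

Request:
drive_tool:
  steps:
    - [[0.002,0,-0.12,0,-1],[0.002,0,-0.23,0,-1],[0.002,0,-0.272,0,-1],[0.002,0,-0.272,0,-1],[0.002,0,-0.272,0,1]]

```text
t: 6.5
eef_pos: [480.7, 76.6, 20.6]
ee_rot: [-180.0, 0.0, 25.8]
wrist_force: [0.7, 0.8, -0.4]
finger_gap: 0.954
finger_force: 0.0
```

Request:
drive_tool:
  steps:
    - [[0,0,0,0,1],[0,0,0,0,1],[0,0,0,0,1],[0,0,0,0,1],[0,0,0,0,1]]

```text
t: 7.0
eef_pos: [480.8, 77.5, 20.9]
ee_rot: [180.0, -0.0, 25.9]
wrist_force: [0.3, 1.0, 0.2]
finger_gap: 0.53
finger_force: 0.0
```

Request:
drive_tool:
  steps:
    - [[0,0,0,0,1],[0,0,0,0,1],[0,0,0,0,1]]

```text
t: 7.3
eef_pos: [480.6, 77.5, 20.6]
ee_rot: [180.0, -0.0, 25.9]
wrist_force: [-0.9, -1.3, 2.9]
finger_gap: 0.419
finger_force: 30.0
```

Request:
drive_tool:
  steps:
    - [[0,0,0.12,0,1],[0,-0.05,0.23,0,1],[0.03,-0.15,0.275,0,1],[0.055,-0.27,0.275,0,1],[0.08,-0.38,0.275,0,1]]

```text
t: 7.8
eef_pos: [513.4, -76.6, 131.6]
ee_rot: [179.9, -0.1, 25.9]
wrist_force: [-0.1, 0.5, -0.6]
finger_gap: 0.421
finger_force: 30.0
```

Request:
drive_tool:
  steps:
    - [[0.025,-0.12,0,0,1],[0.05,-0.24,0,0,1],[0.075,-0.36,0,0,1],[0.1,-0.48,0,0,1],[0.106,-0.521,0,0,1]]

```text
t: 8.3
eef_pos: [554.2, -290.3, 129.9]
ee_rot: [179.8, 0.1, 25.5]
wrist_force: [-0.2, -1.3, -0.7]
finger_gap: 0.418
finger_force: 30.0
```

Request:
drive_tool:
  steps:
    - [[0,0,0,0,1],[0,0,0,0,1]]

```text
t: 8.5
eef_pos: [554.6, -281.6, 129.9]
ee_rot: [-179.9, -0.0, 25.9]
wrist_force: [0.4, -0.0, -0.0]
finger_gap: 0.418
finger_force: 30.0
```

```bash
python3 w.py bm b 599.9 -261.3 56
```

```text
circle x,y,dia [ 598.4 -260.8   56. ]
tcp [ 554.6 -281.6  129.9] yaw 25.9 t 8.5
```

View pics/bmv.png

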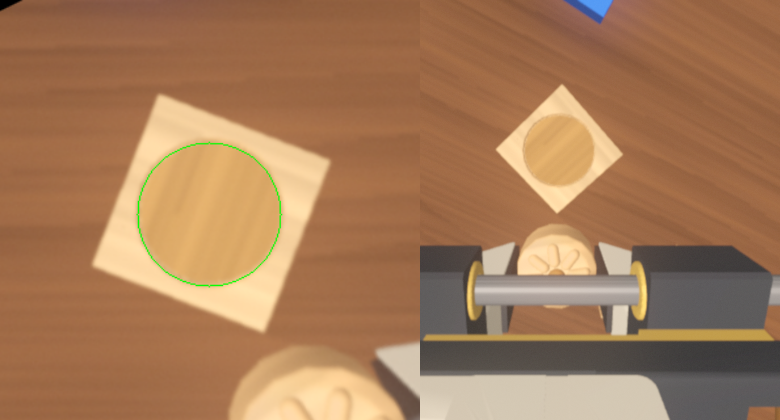

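The medium block's field is at about (698,150), diameter 56.0 mm, and the rosette is level in the jaws. Lower it.

Request:
drive_tool:
  steps:
    - [[0.109,0.054,0,0,1],[0.109,0.054,-0.11,0,1],[0.109,0.054,-0.21,0,1],[0.109,0.054,-0.235,0,1],[0.109,0.054,-0.241,0,1]]

```text
t: 9.05
eef_pos: [597.6, -258.0, 33.3]
ee_rot: [-179.8, 0.1, 26.1]
wrist_force: [-0.1, -0.5, -0.7]
finger_gap: 0.42
finger_force: 30.0
```

Request:
drive_tool:
  steps:
    - [[0,0,-0.001,0,1],[0,0,-0.002,0,1],[0,0,-0.003,0,1],[0,0,-0.003,0,1]]

```text
t: 9.45
eef_pos: [598.9, -261.7, 33.7]
ee_rot: [179.9, -0.0, 25.9]
wrist_force: [-0.5, -0.5, 0.0]
finger_gap: 0.418
finger_force: 30.0
```

Request:
drive_tool:
  steps:
    - [[0,0,-0.0015,0,1],[0,0,-0.0015,0,1]]

```text
t: 9.65
eef_pos: [598.7, -261.6, 32.7]
ee_rot: [180.0, -0.0, 25.9]
wrist_force: [-0.1, -0.3, 0.8]
finger_gap: 0.42
finger_force: 30.0
```

Request:
drive_tool:
  steps:
    - [[0,0,-0.0015,0,1],[0,0,-0.0015,0,1]]

```text
t: 9.85
eef_pos: [598.7, -261.6, 32.6]
ee_rot: [180.0, -0.0, 25.9]
wrist_force: [-1.4, -0.2, 5.7]
finger_gap: 0.422
finger_force: 30.0
```

Contact at 5.7 N. Release, then on to the large rosette.

Request:
drive_tool:
  steps:
    - [[0,0,0,0,-1],[0,0,0,0,-1],[0,0,0,0,-1],[0,0,0,0,-1],[0,0,0.05,0,-1]]

```text
t: 10.35
eef_pos: [596.0, -260.5, 48.9]
ee_rot: [-179.7, 0.2, 25.9]
wrist_force: [0.7, 0.2, -0.6]
finger_gap: 0.804
finger_force: 0.0
```

Request:
drive_tool:
  steps:
    - [[0,0,0.1,0,-1],[0,0.1,0.195,0,-1],[-0.04,0.22,0.195,0,-1],[-0.08,0.335,0.195,0,-1],[-0.12,0.45,0.195,0,-1]]

```text
t: 10.85
eef_pos: [550.7, -81.3, 130.3]
ee_rot: [180.0, -0.1, 25.9]
wrist_force: [0.9, 0.5, -0.2]
finger_gap: 1.001
finger_force: 0.0
```

Request:
drive_tool:
  steps:
    - [[-0.04,0.115,0,0,-1],[-0.08,0.23,0,0,-1],[-0.12,0.345,0,0,-1],[-0.16,0.46,0,0,-1],[-0.2,0.575,0,0,-1]]

```text
t: 11.35
eef_pos: [470.3, 148.7, 129.9]
ee_rot: [180.0, -0.0, 25.9]
wrist_force: [1.5, 0.8, -0.5]
finger_gap: 0.998
finger_force: 0.0
```

Request:
drive_tool:
  steps:
    - [[-0.04,0.115,0,0,-1],[-0.08,0.23,0,0,-1],[-0.14,0.348,0,0,-1],[-0.14,0.348,0,0,-1],[-0.14,0.348,0,0,-1]]

```text
t: 11.85
eef_pos: [413.8, 288.1, 129.8]
ee_rot: [-180.0, -0.0, 26.2]
wrist_force: [0.3, 0.1, -0.9]
finger_gap: 1.001
finger_force: 0.0
```

```bash
python3 w.py rl r 414.7 287.8 51
```

```text
circle x,y,dia [416.2 287.8  50.9]
tcp [413.8 288.1 129.8] yaw 26.2 t 11.85
```

Request:
drive_tool:
  steps:
    - [[0.005,0,-0.12,0,-1],[0.005,0,-0.23,0,-1],[0.005,0,-0.273,0,-1],[0.005,0,-0.273,0,-1],[0.005,0,-0.273,0,1]]

```text
t: 12.4
eef_pos: [417.9, 285.0, 20.6]
ee_rot: [180.0, 0.0, 25.7]
wrist_force: [0.1, 0.2, 0.1]
finger_gap: 0.952
finger_force: 0.0
```

Request:
drive_tool:
  steps:
    - [[0,0,0,0,1],[0,0,0,0,1],[0,0,0,0,1],[0,0,0,0,1],[0,0,0,0,1]]

```text
t: 12.9
eef_pos: [417.4, 286.5, 21.0]
ee_rot: [180.0, -0.1, 25.9]
wrist_force: [-0.2, -0.6, 3.9]
finger_gap: 0.542
finger_force: 30.0
```

Request:
drive_tool:
  steps:
    - [[0,0,0,0,1],[0,0,0,0,1]]

```text
t: 13.1
eef_pos: [417.3, 286.5, 20.9]
ee_rot: [180.0, -0.0, 25.9]
wrist_force: [-0.7, -0.4, 5.9]
finger_gap: 0.543
finger_force: 30.0
```

Request:
drive_tool:
  steps:
    - [[0,0,0.12,0,1],[0.03,-0.035,0.23,0,1],[0.1,-0.12,0.275,0,1],[0.18,-0.21,0.275,0,1],[0.26,-0.3,0.275,0,1]]

```text
t: 13.6
eef_pos: [522.5, 165.3, 131.6]
ee_rot: [180.0, -0.1, 26.0]
wrist_force: [0.3, 0.3, 0.3]
finger_gap: 0.541
finger_force: 30.0
```

Request:
drive_tool:
  steps:
    - [[0.08,-0.09,0,0,1],[0.16,-0.18,0,0,1],[0.227,-0.255,0,0,1],[0.227,-0.255,0,0,1],[0.227,-0.255,0,0,1]]

```text
t: 14.1
eef_pos: [611.8, 63.1, 129.7]
ee_rot: [-180.0, 0.1, 25.7]
wrist_force: [-0.2, 1.1, -0.3]
finger_gap: 0.543
finger_force: 30.0
```

```bash
python3 w.py bl b 657.2 86.6 67
```

```text
circle x,y,dia [658.2  89.6  66.9]
tcp [611.8  63.1 129.7] yaw 25.7 t 14.1
```

View pics/blv.png

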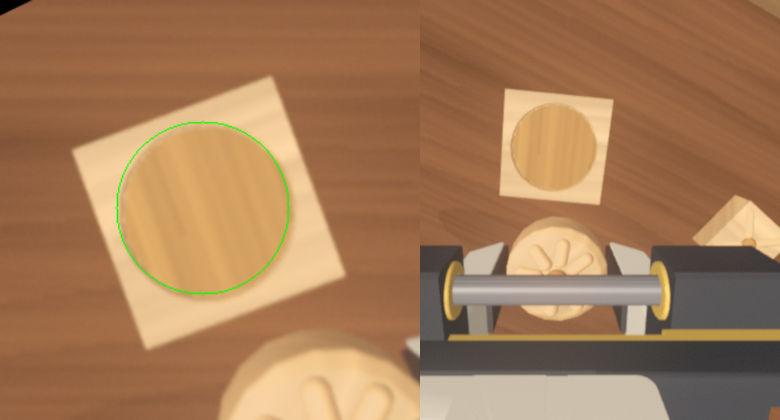

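The large block's field is at about (693,147). One more reading, because the two cameras differ by 3 mm.

```bash
python3 w.py bl2 b 657.2 86.6 67
```

```text
circle x,y,dia [655.7  88.6  67.2]
tcp [611.1  64.9 129.9] yaw 25.9 t 14.15
```

Request:
drive_tool:
  steps:
    - [[0.111,0.058,0,0,1],[0.111,0.058,-0.11,0,1],[0.111,0.058,-0.21,0,1],[0.111,0.058,-0.235,0,1],[0.111,0.058,-0.241,0,1]]

```text
t: 14.7
eef_pos: [654.1, 89.6, 33.4]
ee_rot: [-179.9, 0.2, 26.1]
wrist_force: [0.5, 0.8, 0.2]
finger_gap: 0.542
finger_force: 30.0
```

Request:
drive_tool:
  steps:
    - [[0,0,-0.001,0,1],[0,0,-0.002,0,1],[0,0,-0.003,0,1],[0,0,-0.003,0,1]]

```text
t: 15.1
eef_pos: [656.6, 87.5, 33.6]
ee_rot: [180.0, -0.1, 25.9]
wrist_force: [0.2, 0.0, -0.7]
finger_gap: 0.542
finger_force: 30.0
```

Request:
drive_tool:
  steps:
    - [[0,0,-0.0015,0,1],[0,0,-0.0015,0,1]]

```text
t: 15.3
eef_pos: [656.7, 87.4, 33.0]
ee_rot: [180.0, -0.0, 25.9]
wrist_force: [-0.9, 0.3, 3.7]
finger_gap: 0.544
finger_force: 30.0
```

Contact at 3.7 N. Release and go to the biggest rosette.

Request:
drive_tool:
  steps:
    - [[0,0,0,0,-1],[0,0,0,0,-1],[0,0,0,0,-1],[0,0,0,0,-1],[0,0,0.05,0,-1]]

```text
t: 15.8
eef_pos: [653.7, 86.9, 49.9]
ee_rot: [-179.9, 0.3, 25.9]
wrist_force: [-0.7, -0.2, 0.4]
finger_gap: 0.924
finger_force: 0.0
```

Request:
drive_tool:
  steps:
    - [[0,0,0.1,0,-1],[0,0.1,0.195,0,-1],[-0.04,0.215,0.195,0,-1],[-0.08,0.33,0.195,0,-1],[-0.12,0.445,0.195,0,-1]]

```text
t: 16.3
eef_pos: [608.4, 267.4, 132.9]
ee_rot: [180.0, -0.2, 25.8]
wrist_force: [0.6, -0.1, -1.6]
finger_gap: 0.999
finger_force: 0.0
```

Request:
drive_tool:
  steps:
    - [[-0.045,0.11,0,0,-1],[-0.09,0.22,0,0,-1],[-0.135,0.33,0,0,-1],[-0.171,0.396,0,0,-1],[-0.171,0.396,0,0,-1]]

```text
t: 16.8
eef_pos: [534.5, 431.7, 132.6]
ee_rot: [-179.7, -0.1, 26.4]
wrist_force: [-0.3, 0.1, -0.1]
finger_gap: 0.999
finger_force: 0.0
```

Request:
drive_tool:
  steps:
    - [[0,0,0,0,-1],[0,0,0,0,-1]]

```text
t: 17.0
eef_pos: [541.2, 422.4, 131.0]
ee_rot: [179.9, -0.0, 25.8]
wrist_force: [0.5, -0.1, 0.0]
finger_gap: 1.0
finger_force: 0.0
```

```bash
python3 w.py rb r 540.1 424 62
```

```text
circle x,y,dia [539.1 424.   61.7]
tcp [541.2 422.4 131. ] yaw 25.8 t 17.0
```

View pics/rbv.png

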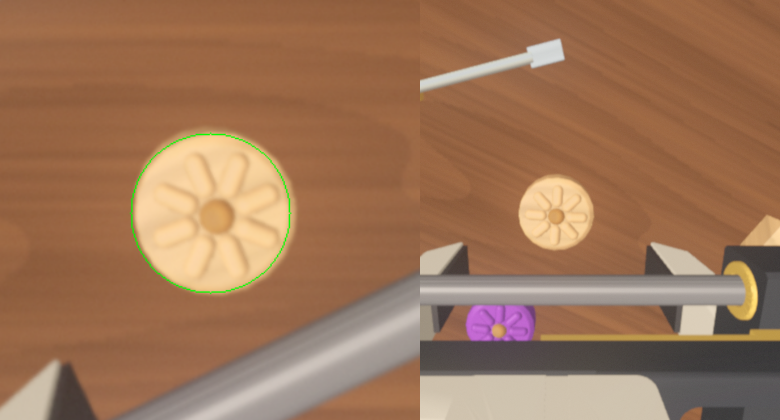

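The cream biggest rosette is at about (556,212), and the purple disc at (500,325) is well clear behind. Descend and grip.

Request:
drive_tool:
  steps:
    - [[-0.002,0,-0.12,0,-1],[-0.002,0,-0.23,0,-1],[-0.002,0,-0.275,0,-1],[-0.002,0,-0.275,0,-1],[-0.002,0,-0.275,0,1]]

```text
t: 17.55
eef_pos: [540.1, 424.2, 21.5]
ee_rot: [-180.0, -0.1, 25.8]
wrist_force: [-0.1, -0.1, 1.4]
finger_gap: 0.952
finger_force: 0.0
```

Request:
drive_tool:
  steps:
    - [[0,0,0,0,1],[0,0,0,0,1],[0,0,0,0,1],[0,0,0,0,1],[0,0,0,0,1]]

```text
t: 18.05
eef_pos: [539.9, 424.4, 21.8]
ee_rot: [180.0, -0.1, 25.9]
wrist_force: [-0.8, -1.7, 7.1]
finger_gap: 0.659
finger_force: 30.0
```

Request:
drive_tool:
  steps:
    - [[0,0,0,0,1]]

```text
t: 18.15
eef_pos: [539.9, 424.4, 21.8]
ee_rot: [180.0, -0.1, 25.9]
wrist_force: [-0.9, -1.6, 6.6]
finger_gap: 0.655
finger_force: 30.0
```

Request:
drive_tool:
  steps:
    - [[0,0,0.12,0,1],[0,-0.05,0.23,0,1],[0,-0.16,0.275,0,1],[0,-0.28,0.275,0,1],[0,-0.4,0.275,0,1]]

```text
t: 18.65
eef_pos: [539.3, 262.9, 131.5]
ee_rot: [180.0, -0.1, 25.9]
wrist_force: [0.3, -0.9, -1.8]
finger_gap: 0.66
finger_force: 30.0
```

Request:
drive_tool:
  steps:
    - [[-0.012,-0.115,0,0,1],[-0.024,-0.23,0,0,1],[-0.036,-0.345,0,0,1],[-0.048,-0.46,0,0,1],[-0.06,-0.575,0,0,1]]

```text
t: 19.15
eef_pos: [514.5, 32.1, 130.5]
ee_rot: [180.0, -0.0, 25.9]
wrist_force: [0.3, 1.1, -0.6]
finger_gap: 0.659
finger_force: 30.0
```

Request:
drive_tool:
  steps:
    - [[-0.012,-0.115,0,0,1],[-0.024,-0.23,0,0,1],[-0.036,-0.345,0,0,1],[-0.048,-0.46,0,0,1],[-0.06,-0.575,0,0,1]]

```text
t: 19.65
eef_pos: [490.6, -197.9, 130.6]
ee_rot: [180.0, -0.0, 25.9]
wrist_force: [0.6, -0.7, -0.4]
finger_gap: 0.659
finger_force: 30.0
```

Request:
drive_tool:
  steps:
    - [[-0.012,-0.115,0,0,1],[-0.024,-0.23,0,0,1],[-0.036,-0.345,0,0,1],[-0.048,-0.46,0,0,1],[-0.06,-0.575,0,0,1]]

```text
t: 20.15
eef_pos: [466.5, -427.8, 130.4]
ee_rot: [180.0, -0.0, 25.9]
wrist_force: [0.8, 0.1, -0.3]
finger_gap: 0.66
finger_force: 30.0
```

Request:
drive_tool:
  steps:
    - [[-0.003,-0.03,0,0,1],[-0.003,-0.03,0,0,1],[-0.003,-0.03,0,0,1],[-0.003,-0.03,0,0,1]]

```text
t: 20.55
eef_pos: [467.0, -435.1, 130.3]
ee_rot: [-179.9, -0.1, 26.1]
wrist_force: [-0.8, 0.7, -0.9]
finger_gap: 0.659
finger_force: 30.0
```

```bash
python3 w.py bb b 511.4 -417.5 78;python3 w.py bb2 b 511.4 -417.5 78
```

```text
circle x,y,dia [ 510.9 -417.5   77.7]
tcp [ 467.  -435.1  130.3] yaw 26.1 t 20.55
circle x,y,dia [ 510.4 -418.5   78.1]
tcp [ 467.  -435.3  130.5] yaw 26.1 t 20.6
```

View pics/bbv.png

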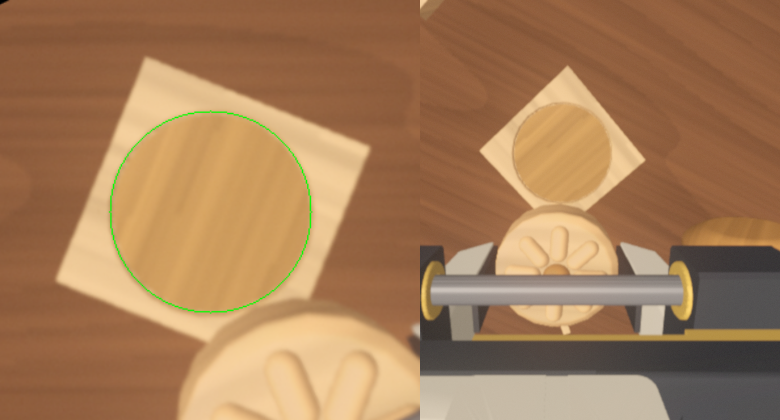

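The biggest field is at about (702,152), diameter 78 mm. The mallet at (735,230) stays out of finger reach. Lower it.

Request:
drive_tool:
  steps:
    - [[0.109,0.046,0,0,1],[0.109,0.046,-0.11,0,1],[0.109,0.046,-0.21,0,1],[0.109,0.046,-0.23,0,1],[0.109,0.046,-0.238,0,1]]

```text
t: 21.15
eef_pos: [509.1, -417.5, 34.6]
ee_rot: [-179.8, 0.1, 26.0]
wrist_force: [-1.5, 2.2, 5.5]
finger_gap: 0.661
finger_force: 30.0
```

Request:
drive_tool:
  steps:
    - [[0,0,-0.001,0,1],[0,0,-0.002,0,1],[0,0,-0.003,0,1],[0,0,-0.003,0,1]]

```text
t: 21.55
eef_pos: [509.8, -420.3, 34.8]
ee_rot: [179.9, -0.0, 25.9]
wrist_force: [-1.0, 0.0, 0.8]
finger_gap: 0.657
finger_force: 30.0
```

Request:
drive_tool:
  steps:
    - [[0,0,-0.0015,0,1],[0,0,-0.0025,0,1],[0,0,-0.0025,0,1]]

```text
t: 21.85
eef_pos: [509.8, -420.4, 34.7]
ee_rot: [179.9, -0.0, 25.9]
wrist_force: [-2.0, 0.6, 9.5]
finger_gap: 0.659
finger_force: 30.0
```

Contact is 12.9 mm above the grasp height, so it is on the field floor. Release, retreat and check.

Request:
drive_tool:
  steps:
    - [[0,0,0,0,-1],[0,0,0,0,-1],[0,0,0,0,-1],[0,0,0,0,-1],[0,0,0.05,0,-1]]

```text
t: 22.35
eef_pos: [507.3, -418.2, 50.1]
ee_rot: [-179.7, 0.1, 25.9]
wrist_force: [0.2, 0.2, 0.2]
finger_gap: 0.99
finger_force: 0.0
```

Request:
drive_tool:
  steps:
    - [[0,0,0.1,0,-1],[0,0,0.2,0,-1],[-0.1,-0.08,0.3,0,-1],[-0.2,-0.16,0.4,0,-1],[-0.3,-0.24,0.4,0,-1]]

```text
t: 22.85
eef_pos: [412.1, -499.8, 210.3]
ee_rot: [179.7, -0.1, 26.1]
wrist_force: [0.9, -1.5, 0.9]
finger_gap: 0.997
finger_force: 0.0
```

Request:
drive_tool:
  steps:
    - [[-0.1,-0.08,0,0,-1],[-0.1,-0.08,0,0,-1],[-0.1,-0.08,0,0,-1]]

```text
t: 23.15
eef_pos: [367.5, -532.9, 206.1]
ee_rot: [-180.0, 0.0, 25.6]
wrist_force: [0.8, 0.4, -0.4]
finger_gap: 0.997
finger_force: 0.0
```

Run:
```python
from h import *
im=eyes.grab_frame("top")[:,:,::-1]; si=eyes.grab_frame("side")[:,:,::-1]
a=cv2.resize(im[150:290,160:510],(800,320),interpolation=cv2.INTER_CUBIC)
b=cv2.resize(si[90:270,180:380],(300,270),interpolation=cv2.INTER_CUBIC)
o=np.zeros((600,800,3),np.uint8);o[:320]=a;o[325:595,:300]=b
o[325:595,310:760]=cv2.resize(im[130:300,80:363],(450,270))
cv2.imwrite("pics/fin.png",o); print(monitor.read_state()["t"])
```

```text
23.25
```

View pics/fin.png

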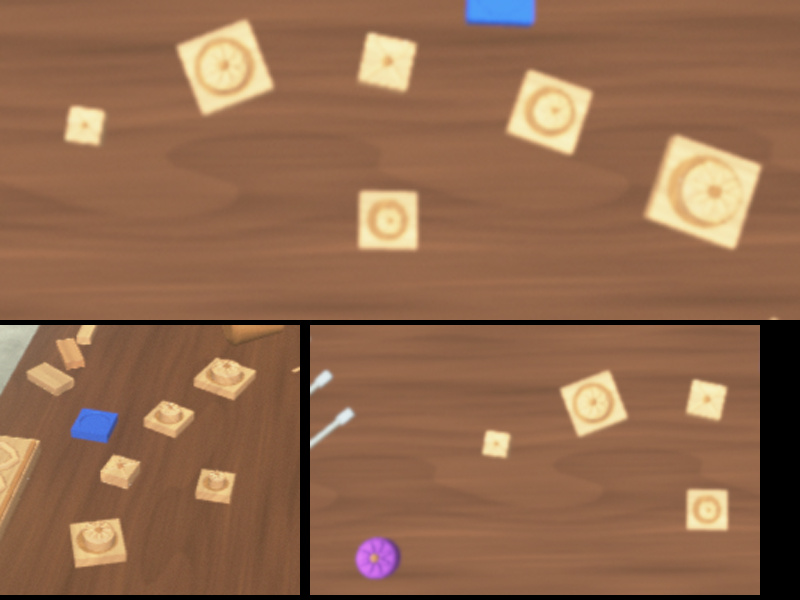

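All four sit in their fields, and the squares and purple disc have not moved. The biggest, heart at (715,191), looks shifted right, which may be parallax. I check numerically using the hearts at z=37.

Run:
```python
from h import *
c=eyes.camera_info("top")
for n,u,v,b in(("s",390,221,(486.3,-84.9)),("m",554,111,(598.6,-260.9)),("l",225,66,(656,88)),("b",715,191.5,(510.7,-418))):
    P=ray(c,(160+u/2.286,150+v/2.286),37)[:2]; print(n,P.round(1),(P-b).round(1))
```

```text
s [484.8 -86.7] [-1.5 -1.8]
m [ 596.9 -262.3] [-1.7 -1.4]
l [653.3  84. ] [-2.7 -4. ]
b [ 509.  -422.8] [-1.7 -4.8]
```

All offsets are under 5 mm, inside the 8 mm margin, and part of that is a shared bias between the two cameras. I hand it in.

```bash
python3 -c "
from station import sign_off
print(sign_off())"
```

```text
the job is handed in; nothing more can be done
None
```

All four rosettes are set down flat, carved side up, in their matching blocks, placed smallest to largest in about 23 s; the squares and look-alikes were left alone, and the job is handed in (no verdict was returned).

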